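Stand the fallen bookend up against the board books

ROBOT

A 6-joint arm with a two-finger parallel gripper is mounted at the origin on the work surface. World frame = base frame: x ahead of the robot, y to its left, z up, the work surface at z = 0. Lengths are in m, angles in rad, forces in N, time in s.
With the tool pointing down it reaches from about 0.425 to 0.95 m from the base axis. Payload 3.5 kg.
Tool frame: the origin (TCP) lies midway between the tips of the shut fingers; the grasp point (between the pads) lies ctrl.grasp_offset behind it (ctrl.grasp_offset is the distance from the TCP to the grasp point, in m); x points along the fingers, y is the direction in which the jaws open and shut, and the axes are right-handed (so a half turn about x gives the same grasp; the last joint's range is limited). The gripper opens to 85 mm and grips with 20 to 120 N. Pads are 22 mm wide; open, the fingers measure 114 mm over their backs; the gripper's body (76 mm by 85 mm) begins 54 mm behind the grasp point. The pads swing forward as they close: fully open they stand 13 mm farther back than shut.
Start: joints at [-1.416, 0.286, 1.577, -0, 1.279, -0.15], TCP at [0.203, -0.644, 0.231] pointing down, gripper open.
Joint ranges: [-2.77, 2.77], [-0.9, 2.22], [0.21, 2.48], [-1.53, 4.67], [0.24, 2.81], [-2.84, 2.84]. Speed limits (rad/s): [2.79, 2.79, 3.14, 3.14, 3.14, 3.14].

INTERFACE

Orientations are given as a unit quaternion [x, y, z, w].
In Python, from plant import readout, read_camera, sign_off, ctrl gives the robot as it stands.
- The arm moves only by the tool drive_tool, never from a script. Its argument "steps" is a list of rows, each a list of 5 numbers: the shift along the tool's x, y, z in cm, then the turn about the tool's x in degrees, then the opening, from 0 (shut) to 1 (fully open). A call has 1 to 10 rows; each row shifts and turns the commanded pose from where the row before left it, along the tool's axes as they then stand; what a row does not reach is not made up. A row lasts 1/10 s, in which the tool goes at most 50 mm and 8.59 degrees, less where a joint would pass 70% of its speed; a pose out of reach is approached as far as the arm can. A call is refused whole if a number of a shift passes 5 or a number of a turn 8.59, either way. A call with a gripper value outside its range is refused whole. The fingers move at their own pace and stop on an object; "force" is the grip in N (left out, the last holds). Time passes only in rows, so rows that do not move let the fingers close. It gives the time, the measured TCP pose, the force and the opening at its end, in the units of the state.
- readout.get_state(): the state, without advancing time (a new reading comes with each control period).
- read_camera(name): name is "scene" or "side" or "wrist"; returns a dict with "frame" (480x640x3 uint8, red, green, blue), "vertical_fov" (degrees; the focal length in pixels is half the picture's height over the tangent of half this angle, whatever the lens; pixels are square), "cx", "cy" (the principal point, pixels), "eye" and "orientation" of the camera in the world. Camera axes: x right, y up, looking along -z (the intrinsics and any distortion apply to the point x, -y, -z); pixel columns grow to the right and rows downward; lengths in m; the calibration is good to about 2 mm. A picture is of the moment at which its call begins. There is no depth.
- sign_off(): hands the job in, once; it reports no verdict.
The state is a dict: "time": time; "qpos": joint angles; "dq": joint speeds; "joint_efforts": joint torques, N m; "eef_pos": TCP position; "tcp_rot": TCP orientation; "contact_force": force on the tool from outside, world axes, zero at the start; "wrist_torque": the same for the moment, N m; "opening": opening from 0.0 (shut) to 1.0 (fully open).
Only numpy, scipy, OpenCV 4.12 (cv2) and the standard library are available. Lean on these libraries where they do the work, as an engineer would, in place of code of your own. Each camera call takes 0.05 s, during which the arm holds its last target. There are 200 camera calls.

TASK

The L-shaped wooden bookend beside the row of board books has fallen over towards the books: stand it back up by pushing on it, then push it along the shelf until its upright board is flat against the end book, about in the middle of the row's width, and leave it standing there. Only push with the fingers: do not pinch it or lift it off the shelf, and leave the other things where they are.

Things in the scene. Friction and masses are not known exactly. Their poses are not given: they have to be found in the camera images.
- bookend: Loose wooden L, 0.35 kg, 110 mm wide: an upright board and a base board joined at the heel. Origin: middle of the outer heel edge; x along the heel. Fallen (start): z up, the upright board lies flat along -y (towards the books), the base board stands along +z. Standing: y points straight down, z level along the base board, away from the books; the origin is at the foot of its face for the books.
- upright_edge (a point): Middle of the free edge of the bookend's upright board, which is 110 mm long from the heel and 10 mm thick (point half-way through it). 5 mm above the shelf when fallen, 110 mm when the bookend stands. Axes as the bookend's.
- base_edge (a point): Middle of the free edge of the bookend's base board, which is 90 mm long from the heel and 16 mm thick (point half-way). 90 mm above the shelf when fallen, 8 mm when standing. Pushing the top of this board away from the books, from over the lying board, rolls the bookend on its heel; past about 45 degrees it drops onto its base by itself.
- books: Fixed, immovable row of five upright board books, 130 to 150 mm wide, 140 to 165 mm tall, and a wooden end block; row 128 mm long. Origin: at shelf height on the outer face of the end book (150 mm wide, 160 mm tall) nearest the bookend, mid-width. y points level out of that face towards the bookend, x along its width, z up.
- turntable: Fixed round turntable of white plastic, 200 mm across, its top 22 mm above the shelf, carrying four bystanders; origin at the centre of its underside.
- teether: Lavender silicone ring, 66 mm across, 14 mm high, loose bystander standing on the turntable; origin at the centre of its underside.
- rattle: Wooden bead rattle on end, 44 mm across, 83 mm tall, loose bystander standing on the turntable; origin at the centre of its underside.
- snack_cup: Clear plastic snack cup with white twist cap, 64 mm across, 85 mm tall, loose bystander standing on the turntable; origin at the centre of its underside.
- tin: Tiny round aluminium tin, 48 mm across, 22 mm tall, loose bystander standing on the turntable; origin at the centre of its underside.
- cream_jar: White cream jar with metal cap, 54 mm across, 42 mm tall, loose bystander on the shelf beside the bookend's path; origin at the centre of its underside.
- brush: Wooden baby brush lying bristles up, head 50 x 35 mm, 30 mm high, handle reaching 110 mm along -x from its origin (under the head's centre), loose bystander on the shelf.
Things that resemble listed ones, but are neither listed nor needed, are in the scene too. What is shaped like the bookend but turquoise or yellow is not meant.

How it is judged:
By the outcome, as a careful person would: the job done as asked, in the order asked, and still so for the second after the job is handed in, with the robot touching nothing.
It also fails if it takes over 59 s, if anything falls off the work surface, if the arm or the gripper's body presses on something with over 40 N, if the wrist force passes 120 N, or if a joint passes its speed limit or range.

## Working session

There is one attempt and no reset: what is moved stays moved. The work goes in short steps, Python scripts to look and compute and a tool call to move; the robot and the scene stay as the last step left them, time stands still between calls to the robot, and variables do not carry over. Pictures are saved under pics/ and viewed, about 8 in all and at most 12, crops included, and the job is handed in when it is done.

Besides the shell and the picture viewer there is one more tool, called after "Emit:" as name([rows], argument=value, ...), one row to a line, values as JSON. drive_tool: Moves the arm, as the interface text tells. Its arguments: {"type":"object","properties":{"steps":{"type":"array","items":{"type":"array","items":{"type":"number"}}},"force":{"type":"number"}},"required":["steps"]}

```bash
mkdir -p pics; ls
python3 - <<'E'
from plant import readout, read_camera, ctrl
import cv2, json
for n in("scene","side"):
    c=read_camera(n); cv2.imwrite(f"pics/{n}0.png",c["frame"][:,:,::-1])
    print(n,{k:v for k,v in c.items() if k!="frame"})
print(readout.get_state(),ctrl.grasp_offset)
E
```

```text
pics
scene {'vertical_fov': 56.10283120528973, 'cx': 310.75826122520135, 'cy': 240.3736627289887, 'eye': array([ 1.16952897, -0.01426695,  0.50812206]), 'orientation': array([0.3195981 , 0.31666194, 0.6127097 , 0.64974541])}
side {'vertical_fov': 44.9422165164385, 'cx': 319.9187630797448, 'cy': 233.52431888722958, 'eye': array([0.17079125, 0.75443275, 0.72318708]), 'orientation': array([-0.09898548,  0.44025883,  0.86644118, -0.21366729])}
{'time': 0.1, 'qpos': array([-1.41600211e+00,  2.87100982e-01,  1.57801929e+00,  3.54528462e-05,
        1.27857073e+00, -1.49971923e-01]), 'dq': array([-7.52878227e-05, -2.24459890e-03, -4.15028044e-03,  6.05649922e-04,
        2.71644087e-06, -8.17665240e-05]), 'joint_efforts': array([ 9.80407094e-04, -4.07298088e+01, -2.93696791e+01, -1.29689952e-04,
        3.43130712e-03, -2.95641485e-06]), 'eef_pos': array([ 0.20251137, -0.64329744,  0.23007567]), 'tcp_rot': array([ 0.69892331,  0.10807284, -0.69890289,  0.10658904]), 'contact_force': array([-0.20383482,  0.26226784, -0.89873027]), 'wrist_torque': array([ 0.01663291, -0.03339553, -0.01350053]), 'opening': 1.0036174411415821} 0.0187
```

View pics/scene0.png

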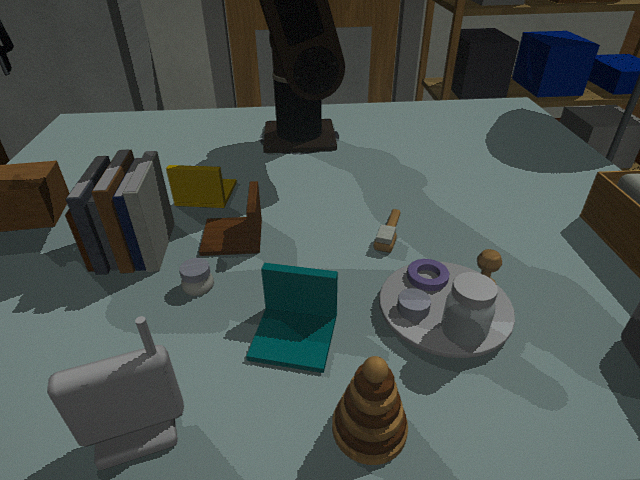

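View pics/side0.png

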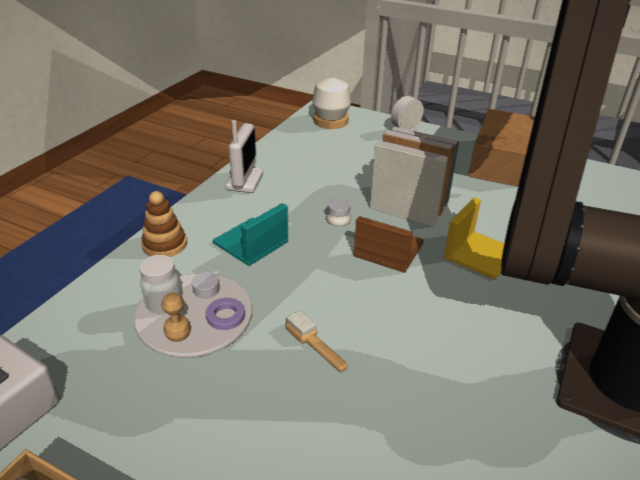

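Three L shapes: brown at scene (235,225), turquoise (295,310) and yellow (200,185). The brown one is wooden, lies toward the book row (125,210) and has its base board standing, so it fits. I'll confirm it in an enlarged crop.

Run:
```python
import cv2,numpy as np
a=cv2.imread("pics/scene0.png")[140:310,55:285]; b=cv2.imread("pics/side0.png")[120:290,300:470]
a=cv2.resize(a,None,fx=3.4,fy=3.4,interpolation=cv2.INTER_CUBIC)
cv2.imwrite("pics/ca.png",a)
cv2.imwrite("pics/cb.png",cv2.resize(b,None,fx=3.5,fy=3.5,interpolation=cv2.INTER_CUBIC))
```

```text
(no output)
```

View pics/ca.png

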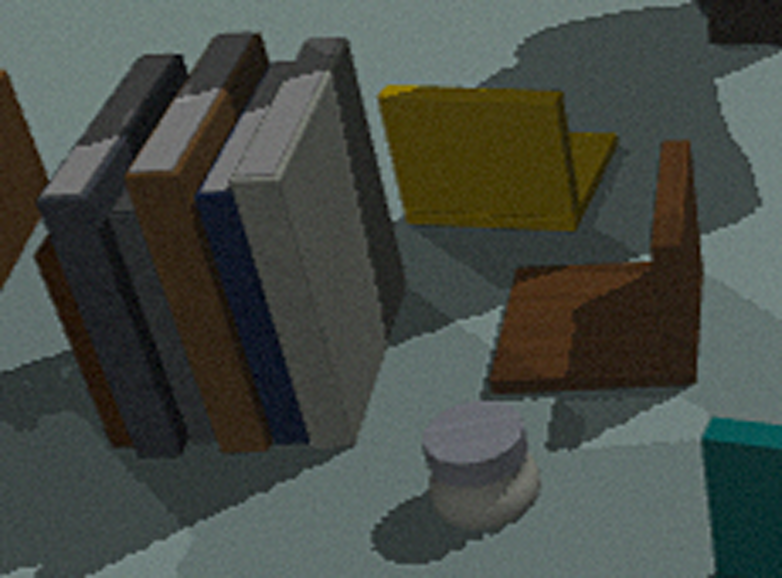

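View pics/cb.png

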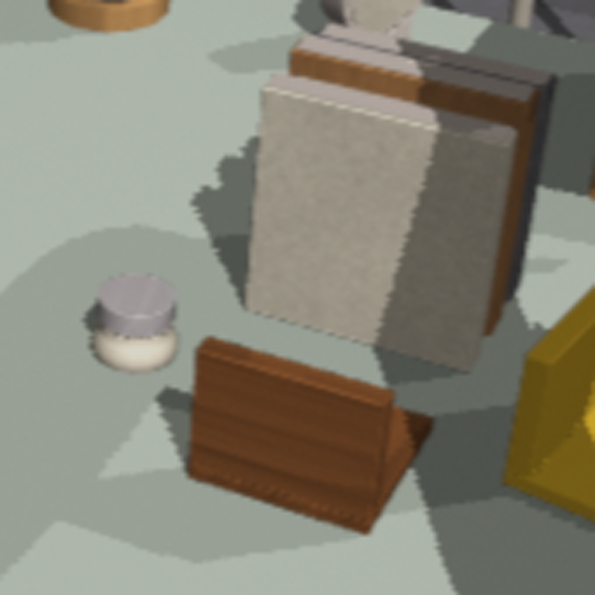

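The crops show the brown wooden L with its upright board lying toward the light-grey end book and its base board standing. The cream jar stands at side crop (135,325). Next I cast the corners from both views.

```bash
cat > h.py <<'E'
import numpy as np
from scipy.spatial.transform import Rotation as R
CAM={"scene":(56.10283120528973,310.758,240.374,[1.16952897,-0.01426695,0.50812206],[0.3195981,0.31666194,0.6127097,0.64974541]),
"side":(44.9422165164385,319.919,233.524,[0.17079125,0.75443275,0.72318708],[-0.09898548,0.44025883,0.86644118,-0.21366729])}
def plane(cam,u,v,z):
    fov,cx,cy,e,q=CAM[cam]; f=240/np.tan(np.radians(fov/2)); e=np.array(e)
    d=R.from_quat(q).apply([(u-cx)/f,-(v-cy)/f,-1]); return e+d*(z-e[2])/d[2]
E
python3 - <<'E'
from h import *
A=lambda u,v,z:plane("scene",55+u/3.4,140+v/3.4,z)
B=lambda u,v,z:plane("side",300+u/3.5,120+v/3.5,z)
for n,p in {"book+ side":B(247,310,0),"book- side":B(473,371,0),"book+top side":B(264,85,.16),"book-top side":B(515,130,.16),
"book+ scene":A(353,443,0),"book- scene":A(404,290,0),"book+top sc":A(280,180,.16),"book-top sc":A(348,40,.16),
"heel+ side":B(190,475,0),"heel- side":B(370,533,0),"top+ side":B(198,351,.09),"top- side":B(388,405,.09),"topin+":B(208,338,.09),"topin-":B(392,390,.09),
"heel+ sc":A(696,382,0),"free+ sc":A(490,392,0),"free-top sc":A(518,268,.01),"top- sc":A(690,143,.09),"topin- sc":A(663,143,.09),
"jar top":B(138,298,.042),"jar sc":A(475,437,.042)}.items(): print(n,p.round(4))
E
```

```text
book+ side [ 0.553  -0.2627  0.    ]
book- side [ 0.4041 -0.2675  0.    ]
book+top side [ 0.5542 -0.2633  0.16  ]
book-top side [ 0.4063 -0.2825  0.16  ]
book+ scene [ 0.5519 -0.2617  0.    ]
book- scene [ 0.4124 -0.2627  0.    ]
book+top sc [ 0.5573 -0.2583  0.16  ]
book-top sc [ 0.412  -0.2602  0.16  ]
heel+ side [ 0.5148 -0.091   0.    ]
heel- side [ 0.4058 -0.0915  0.    ]
top+ side [ 0.5131 -0.0865  0.09  ]
top- side [ 0.4048 -0.0892  0.09  ]
topin+ [ 0.5134 -0.1004  0.09  ]
topin- [ 0.4076 -0.1029  0.09  ]
heel+ sc [ 0.5137 -0.0863  0.    ]
free+ sc [ 0.5142 -0.1969  0.    ]
free-top sc [ 0.4093 -0.1946  0.01  ]
top- sc [ 0.4119 -0.0861  0.09  ]
topin- sc [ 0.4106 -0.1013  0.09  ]
jar top [ 0.5942 -0.1839  0.042 ]
jar sc [ 0.6027 -0.1838  0.042 ]
```

Run:
```python
from h import *
from plant import readout
s=readout.get_state()
M=R.from_quat(s["tcp_rot"]).as_matrix(); print(M.round(3)); print("yaw of tool y",np.degrees(np.arctan2(M[1,1],M[0,1])))
print("brush",plane("side",300,325,.02),plane("side",345,367,.01),plane("scene",386,238,.02))
print("turquoise near corner",plane("side",213,241,0.01),plane("scene",265,312,.0),"yellow",plane("scene",170,200,0),plane("scene",222,207,0))
```

```text
[[-0.     0.3   -0.954]
 [ 0.002 -0.954 -0.3  ]
 [-1.    -0.002 -0.   ]]
yaw of tool y -72.53875294388276
brush [0.50815713 0.14642552 0.02      ] [0.40579179 0.1850539  0.01      ] [0.51392064 0.14536095 0.02      ]
turquoise near corner [0.78240784 0.0136759  0.01      ] [ 0.66651959 -0.07158562  0.        ] yellow [ 0.31283908 -0.29026677  0.        ] [ 0.35083287 -0.17308618  0.        ]
```

Emit:
drive_tool([
  [0,0,0,-8.1,0.6],
  [0,0,0,-8.1,0.6],
  [0,0,0,-8.1,0.6],
  [0,0,0,-8.1,0.6],
  [0,0,0,-8.1,0.6],
  [0,0,0,-8.1,0.6],
  [0,0,0,-8.1,0.6],
  [0,0,0,-8.1,0.6],
  [0,0,0,-7.7,0.6],
  [0,0,0,0,0.6],
])

```text
time: 1.1
eef_pos: [0.2025, -0.6435, 0.2305]
tcp_rot: [0.501, 0.5, -0.5, 0.499]
contact_force: [-0.5, -0.7, 0.4]
opening: 0.598
```

Emit:
drive_tool([
  [0,3.2,-3,0,0.6],
  [0,3.2,-5,0,0.6],
  [0,3.2,-5,0,0.6],
  [0,3.2,-5,0,0.6],
  [0,3.2,-5,0,0.6],
  [0,3.2,-5,0,0.6],
  [0,3.2,-5,0,0.6],
  [0,3.2,-5,0,0.6],
  [0,0,-5,0,0.6],
  [0,0,-3,0,0.6],
])

```text
time: 2.1
eef_pos: [0.4236, -0.2359, 0.2308]
tcp_rot: [0.501, 0.5, -0.5, 0.499]
contact_force: [0.1, -0.4, -0.4]
opening: 0.598
```

Emit:
drive_tool([
  [0,0,-2.5,0,0.6],
  [0,0,-1.5,0,0.6],
  [0,0,0,0,0.6],
  [0,0,0,0,0.6],
])

```text
time: 2.5
eef_pos: [0.4237, -0.1998, 0.2314]
tcp_rot: [-0.5, -0.499, 0.501, -0.5]
contact_force: [1.3, -0.9, 0.7]
opening: 0.6
```

Emit:
drive_tool([
  [0,1.8,-2.2,0,0.6],
  [0,1.8,-2.2,0,0.6],
  [0,0,-2.0,0,0.6],
  [3,0,0,0,0.6],
  [3,0,0,0,0.6],
  [3,0,0,0,0.6],
  [3,0,0,0,0.6],
  [0,0,0,0,0.6],
])

```text
time: 3.3
eef_pos: [0.4566, -0.1349, 0.1068]
tcp_rot: [0.5, 0.503, -0.502, 0.496]
contact_force: [-0.4, -0.5, -0.6]
opening: 0.6
```

Run:
```python
from plant import read_camera
import cv2, numpy as np
a=read_camera("side")["frame"][100:340,290:590];b=read_camera("scene")["frame"][60:300,60:360]
cv2.imwrite("pics/p1.png",cv2.resize(np.hstack([a,b])[:,:,::-1],None,fx=1.33,fy=1.33))
```

```text
(no output)
```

View pics/p1.png

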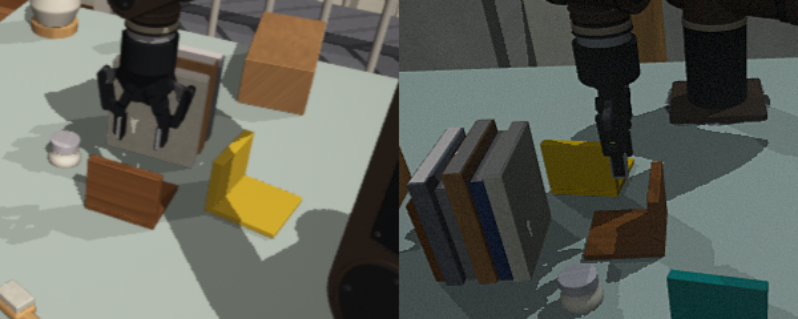

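The picture shows the fingers over the lying board, centred on the bookend, with the standing board ahead. I descend and push.

Emit:
drive_tool([
  [2.5,0.3,0,0,0.6],
  [2.3,0,0,0,0.6],
  [0,0,-1,0,0.6],
  [0,0,-0.6,0,0.6],
  [0,0,-0.6,0,0.6],
  [0,0,-0.6,0,0.6],
  [0,0,-0.6,0,0.6],
])

```text
time: 4.1
eef_pos: [0.4638, -0.1013, 0.0649]
tcp_rot: [0.5, 0.499, -0.5, 0.501]
contact_force: [0.4, -0.9, 1.3]
opening: 0.601
```

Emit:
drive_tool([
  [0,0,-0.6,0,0.6],
  [0,0,-0.6,0,0.6],
  [0,0,-0.6,0,0.6],
  [0,0,-0.6,0,0.6],
  [0,0,-0.6,0,0.6],
  [0,0,-0.6,0,0.6],
])

```text
time: 4.7
eef_pos: [0.4623, -0.0645, 0.063]
tcp_rot: [-0.5, -0.5, 0.5, -0.5]
contact_force: [0.4, -0.5, -0.1]
opening: 0.602
```

Run:
```python
from plant import read_camera
import cv2, numpy as np
a=read_camera("side")["frame"][100:340,290:590];b=read_camera("scene")["frame"][60:300,60:360]
cv2.imwrite("pics/p2.png",cv2.resize(np.hstack([a,b])[:,:,::-1],None,fx=1.33,fy=1.33))
```

```text
(no output)
```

View pics/p2.png

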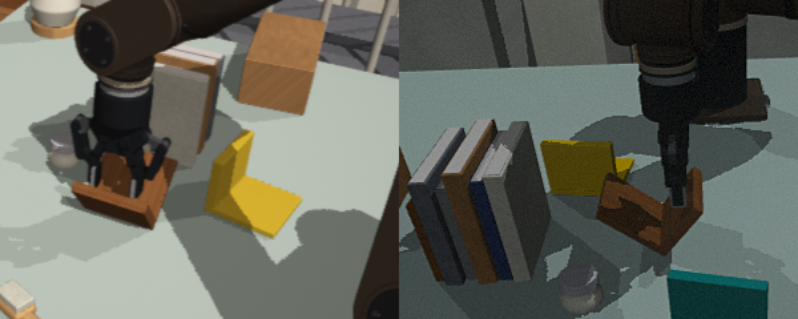

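It is rolling on its heel, now about 30°. I continue.

Emit:
drive_tool([
  [0,0,-0.5,0,0.6],
  [0,0,-0.5,0,0.6],
  [0,0,-0.5,0,0.6],
  [0,0,-0.5,0,0.6],
  [0,0,-0.5,0,0.6],
  [0,0,-0.5,0,0.6],
  [0,0,0,0,0.6],
  [0,0,0,0,0.6],
  [0,0,0,0,0.6],
])

```text
time: 5.7
eef_pos: [0.4627, -0.0353, 0.0634]
tcp_rot: [-0.5, -0.5, 0.5, -0.5]
contact_force: [0.2, -0.9, 0.6]
opening: 0.597
```

Run:
```python
from plant import read_camera
import cv2, numpy as np
a=read_camera("side")["frame"][100:340,290:590];b=read_camera("scene")["frame"][60:300,60:360]
cv2.imwrite("pics/p3.png",cv2.resize(np.hstack([a,b])[:,:,::-1],None,fx=1.33,fy=1.33))
```

```text
(no output)
```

View pics/p3.png

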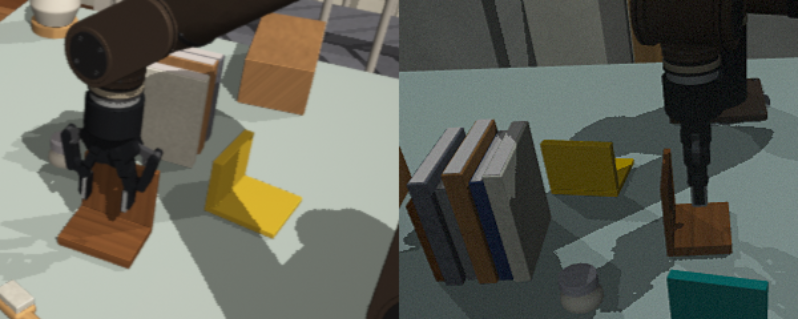

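It now stands on its base, with the fingers above the base in front of the upright. I'll measure its pose.

Run:
```python
from h import *
S=lambda u,v,z:plane("scene",u/1.33-240,60+v/1.33,z)
B=lambda u,v,z:plane("side",290+u/1.33,100+v/1.33,z)
print(S(667,254,0),S(732,252,0),"base free",B(58,242,0),B(130,268,0),"upright top-",B(158,170,.11))
```

```text
[ 0.50979969 -0.08318259  0.        ] [0.51196783 0.00694055 0.        ] base free [5.16243210e-01 1.56429346e-04 0.00000000e+00] [0.4057214  0.00179952 0.        ] upright top- [ 0.40906198 -0.08360099  0.11      ]
```

Emit:
drive_tool([
  [0,0,-3,0,0.4],
  [0,0,-3,0,0.4],
  [0,0,-0.5,0,0.4],
  [0,0,0,0,0.4],
  [2.5,0,0,0,0.4],
  [2,0,0,0,0.4],
  [0.9,0,0,0,0.4],
  [0,0,0,0,0.4],
  [0,0,0,0,0.4],
])

```text
time: 6.7
eef_pos: [0.4632, 0.0292, 0.0098]
tcp_rot: [0.5, 0.499, -0.5, 0.5]
contact_force: [-0.6, 1.0, 0.2]
opening: 0.395
```

Emit:
drive_tool([
  [0.4,0,0,0,0.4],
  [0,0,0.6,0,0.4],
  [0,0,0.6,0,0.4],
  [0,0,0.5,0,0.4],
  [0,0.08,0.6,0,0.4],
  [0,0.08,0.6,0,0.4],
  [0,0.08,0.6,0,0.4],
  [0,0.08,0.6,0,0.4],
])

```text
time: 7.5
eef_pos: [0.466, -0.0117, 0.0054]
tcp_rot: [0.5, 0.5, -0.5, 0.5]
contact_force: [-0.2, 2.3, 3.1]
opening: 0.407
```

Emit:
drive_tool([
  [0,0.08,0.6,0,0.4],
  [0,0.08,0.6,0,0.4],
  [0,0.08,0.6,0,0.4],
  [0,0.08,0.6,0,0.4],
  [0,0.08,0.6,0,0.4],
  [0,0.08,0.6,0,0.4],
  [0,0.08,0.6,0,0.4],
  [0,0.08,0.6,0,0.4],
  [0,0.08,0.6,0,0.4],
  [0,0.08,0.6,0,0.4],
])

```text
time: 8.5
eef_pos: [0.4739, -0.0717, 0.0053]
tcp_rot: [-0.5, -0.5, 0.5, -0.5]
contact_force: [-0.6, 2.9, 2.2]
opening: 0.399
```

Run:
```python
from plant import read_camera,readout
import cv2, numpy as np
s=readout.get_state();print(s["eef_pos"],s["contact_force"])
a=read_camera("side")["frame"][120:300,310:510];b=read_camera("scene")["frame"][110:290,100:300]
cv2.imwrite("pics/p4.png",cv2.resize(np.hstack([a,b])[:,:,::-1],None,fx=2,fy=2))
```

```text
[ 0.47385621 -0.07174057  0.00532193] [-0.59501922  2.9328353   2.2268371 ]
```

View pics/p4.png

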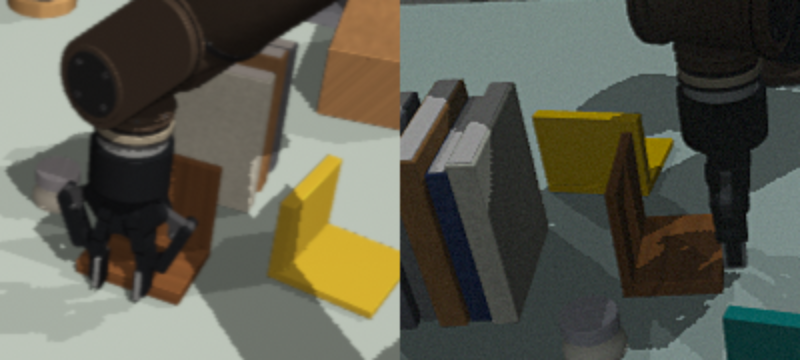

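Run:
```python
from h import *
S=lambda u,v,z:plane("scene",u/2-100,110+v/2,z)
B=lambda u,v,z:plane("side",310+u/2,120+v/2,z)
print(S(623,295,0),S(722,290,0),"base free-",B(181,303,0),B(77,270,0),"upright top-",B(221,168,.11))
```

```text
[ 0.5224295  -0.17333498  0.        ] [ 0.52173056 -0.08363216  0.        ] base free- [ 0.41554718 -0.0889563   0.        ] [ 0.52602075 -0.08755017  0.        ] upright top- [ 0.4165064  -0.16878048  0.11      ]
```

It tracks the diagonal push: centre x is about 0.470, with about 86 mm to go and about 10 mm more sideways.

Emit:
drive_tool([
  [0,0.08,0.6,0,0.4],
  [0,0.08,0.6,0,0.4],
  [0,0.08,0.6,0,0.4],
  [0,0.08,0.6,0,0.4],
  [0,0.08,0.6,0,0.4],
  [0,0.08,0.6,0,0.4],
  [0,0.08,0.6,0,0.4],
  [0,0.08,0.6,0,0.4],
  [0,0.08,0.6,0,0.4],
  [0,0.08,0.6,0,0.4],
])

```text
time: 9.6
eef_pos: [0.4818, -0.1318, 0.0053]
tcp_rot: [-0.5, -0.5, 0.5, -0.5]
contact_force: [0.6, 1.0, -1.5]
opening: 0.393
```

Emit:
drive_tool([
  [0,0.08,0.5,0,0.4],
  [0,0.08,0.5,0,0.4],
  [0,0.08,0.4,0,0.4],
  [0,0,0.2,0,0.4],
  [0,0,0.2,0,0.4],
  [0,0,0.1,0,0.4],
])

```text
time: 10.2
eef_pos: [0.4842, -0.1503, 0.0054]
tcp_rot: [0.5, 0.5, -0.5, 0.5]
contact_force: [0.6, 1.5, -0.5]
opening: 0.399
```

Creeping in until the force rises.

Emit:
drive_tool([
  [0,0,0.2,0,0.4],
  [0,0,0.2,0,0.4],
  [0,0,0.2,0,0.4],
])

```text
time: 10.5
eef_pos: [0.4842, -0.1563, 0.0054]
tcp_rot: [0.5, 0.5, -0.5, 0.5]
contact_force: [0.0, 1.2, -0.1]
opening: 0.402
```

Emit:
drive_tool([
  [0,0,0.1,0,0.4],
  [0,0,0.1,0,0.4],
])

```text
time: 10.7
eef_pos: [0.4842, -0.1583, 0.0054]
tcp_rot: [0.5, 0.5, -0.5, 0.5]
contact_force: [0.4, 1.2, -0.6]
opening: 0.402
```

Emit:
drive_tool([
  [0,0,0.1,0,0.4],
  [0,0,0.1,0,0.4],
])

```text
time: 10.9
eef_pos: [0.4841, -0.1602, 0.0054]
tcp_rot: [0.5, 0.5, -0.5, 0.5]
contact_force: [0.7, 4.6, 1.6]
opening: 0.398
```

Emit:
drive_tool([
  [0,0,0.1,0,0.4],
  [0,0,0,0,0.4],
])

```text
time: 11.1
eef_pos: [0.484, -0.1602, 0.0053]
tcp_rot: [0.501, 0.501, -0.5, 0.499]
contact_force: [-0.4, 5.5, 2.0]
opening: 0.399
```

Emit:
drive_tool([
  [0,0,0.1,0,0.4],
  [0,0,0,0,0.4],
])

```text
time: 11.3
eef_pos: [0.4839, -0.1603, 0.0054]
tcp_rot: [0.501, 0.501, -0.5, 0.498]
contact_force: [-0.1, 8.9, 3.9]
opening: 0.403
```

Emit:
drive_tool([
  [0,0,0.1,0,0.4],
  [0,0,0.1,0,0.4],
  [0,0,0,0,0.4],
  [0,0,0,0,0.4],
])

```text
time: 11.7
eef_pos: [0.4837, -0.1605, 0.0053]
tcp_rot: [0.502, 0.502, -0.499, 0.497]
contact_force: [0.5, 14.0, 7.0]
opening: 0.404
```

Emit:
drive_tool([
  [0,0,-0.3,0,0.4],
  [0,0,-0.5,0,0.4],
  [0,0,-2,0,0.4],
  [0,0,-4,0,0.4],
  [0,0,-4,0,0.4],
  [-3,0,-2,0,0.4],
  [-4,0,0,0,0.4],
  [-4,0,-2,0,0.4],
  [-4,0,-2,0,0.4],
  [-2,0,0,0,0.4],
])

```text
time: 12.7
eef_pos: [0.4863, 0.0045, 0.1799]
tcp_rot: [0.501, 0.498, -0.498, 0.503]
contact_force: [0.8, -0.2, -0.6]
opening: 0.399
```

Run:
```python
from plant import read_camera,readout
import cv2, numpy as np
s=readout.get_state();print(s["eef_pos"],s["contact_force"])
a=read_camera("side")["frame"][130:280,330:480];b=read_camera("scene")["frame"][140:290,80:230]
cv2.imwrite("pics/p5.png",cv2.resize(np.hstack([a,b])[:,:,::-1],None,fx=2.6,fy=2.6,interpolation=cv2.INTER_CUBIC))
```

```text
[0.48626975 0.00452868 0.17985605] [ 0.84232659 -0.24830259 -0.5589486 ]
```

View pics/p5.png

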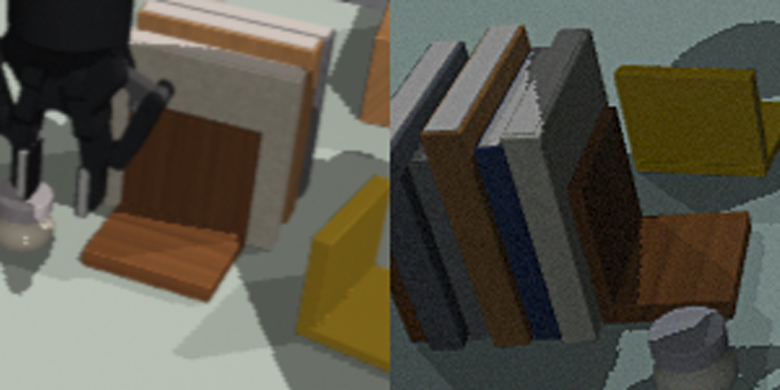

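Run:
```python
from h import *
S=lambda u,v,z:plane("scene",80+u/2.6-150,140+v/2.6,z)
B=lambda u,v,z:plane("side",330+u/2.6,130+v/2.6,z)
print("base free",B(82,262,0),B(209,302,0),"base near sc",S(731,318,0),"face near sc",S(605,323,0),"top- side",B(262,133,.11),"inner foot",B(122,213,.016),B(242,237,.016))
print("jar top",S(687,334,.042), "book bottom-",B(275,248,0),"book near sc",S(597,338,0))
```

```text
base free [ 0.53653374 -0.17567751  0.        ] [ 0.42652004 -0.17452495  0.        ] base near sc [ 0.53630623 -0.17217894  0.        ] face near sc [ 0.53543321 -0.25850816  0.        ] top- side [ 0.42627373 -0.25987161  0.11      ] inner foot [ 0.52727097 -0.23481697  0.016     ] [ 0.42721719 -0.24966674  0.016     ]
jar top [ 0.6025076  -0.18458012  0.042     ] book bottom- [ 0.40361064 -0.27036567  0.        ] book near sc [ 0.5512361  -0.26050153  0.        ]
```

Position looks right: centre x is about 0.481 against 0.479 for the row. To check flatness I'll look down the joint with the wrist camera.

Emit:
drive_tool([
  [-4,0,0,0,0.4],
  [-4,0,1,0,0.4],
  [-4,0,3,0,0.4],
  [0,0,3,0,0.4],
  [0,0,3,0,0.4],
  [0,0,0,0,0.4],
  [0,0,0,0,0.4],
])

```text
time: 13.5
eef_pos: [0.4837, -0.097, 0.2934]
tcp_rot: [-0.5, -0.5, 0.501, -0.498]
contact_force: [0.5, -0.3, 0.6]
opening: 0.396
```

Run:
```python
from plant import read_camera,readout
import cv2
from h import *
c=read_camera("wrist"); cv2.imwrite("pics/w.png",c["frame"][:,:,::-1])
print({k:v for k,v in c.items() if k!="frame"},R.from_quat(c["orientation"]).as_matrix().round(3))
```

```text
{'vertical_fov': 70.53517199550687, 'cx': 317.66008737476534, 'cy': 238.98092831051463, 'eye': array([ 0.48432109, -0.03193926,  0.43539917]), 'orientation': array([-0.13187024,  0.00171907, -0.00140764,  0.9912645 ])} [[ 1.     0.002  0.004]
 [-0.003  0.965  0.261]
 [-0.003 -0.261  0.965]]
```

View pics/w.png

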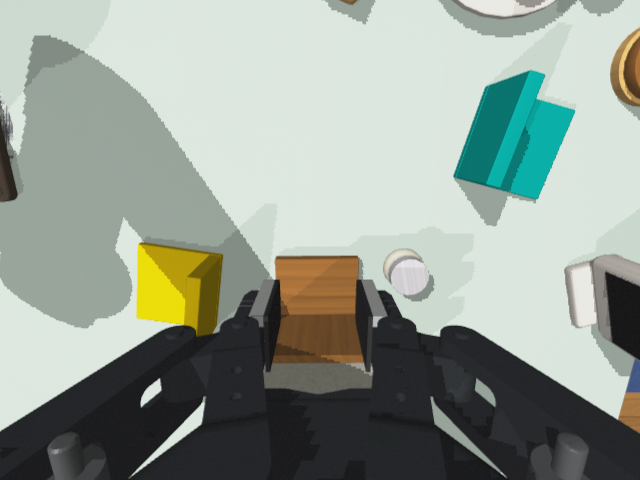

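Emit:
drive_tool([
  [0,0,3,0,0.4],
  [0,0,3,0,0.4],
  [0,0,3,0,0.4],
  [0,0,3,0,0.4],
  [0,0,3,0,0.4],
  [0,0,1.5,0,0.4],
  [0,0,0,0,0.4],
  [0,0,0,0,0.4],
])

```text
time: 14.35
eef_pos: [0.4842, -0.2601, 0.2948]
tcp_rot: [0.5, 0.5, -0.5, 0.499]
contact_force: [0.2, -0.6, 0.9]
opening: 0.4
```

Run:
```python
from plant import read_camera
import cv2
from h import *
c=read_camera("wrist"); cv2.imwrite("pics/w2full.png",c["frame"][:,:,::-1])
print(c["eye"],c["orientation"])
cv2.imwrite("pics/w2.png",cv2.resize(c["frame"][100:290,200:440,::-1],None,fx=3.3,fy=3.3,interpolation=cv2.INTER_CUBIC)[:600,:800])
```

```text
[ 0.4843662  -0.19514606  0.43679518] [-1.31743531e-01  5.33860777e-04 -9.77041618e-05  9.91283687e-01]
```

View pics/w2.png

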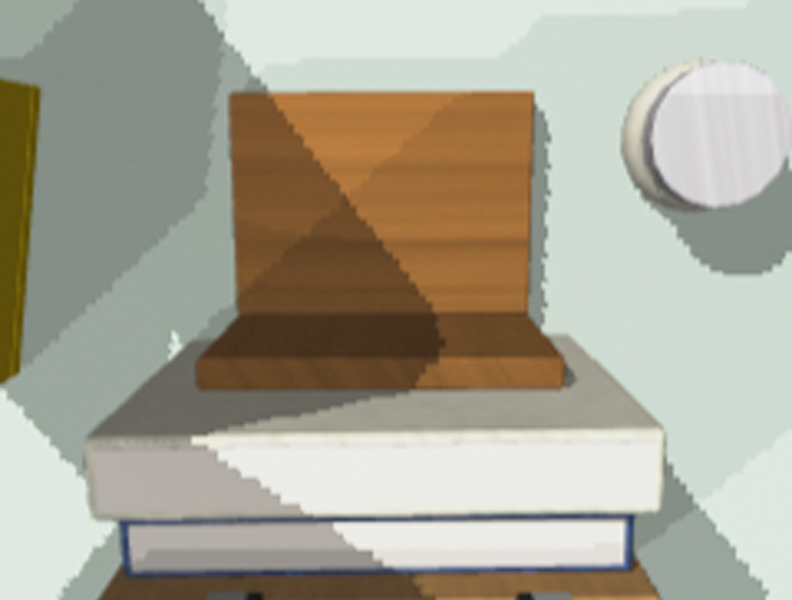

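Run:
```python
from h import *
CAM["w"]=(70.53517199550687,317.66,238.98,[0.4843662,-0.19514606,0.43679518],[-1.31743531e-01,5.33860777e-04,-9.77041618e-05,9.91283687e-01])
W=lambda u,v,z:plane("w",200+u/3.3,100+v/3.3,z).round(4)
print("upright back top",W(197,388,.11),W(564,387,.11),"book top",W(88,437,.16),W(664,430,.16),"book low right",W(570,337,0),"base",W(230,93,.016),W(533,92,.016))
# subpixel row of the edges by steepest gradient along columns
import cv2
g=cv2.GaussianBlur(cv2.imread("pics/w2full.png").astype(float),(3,3),0); hsv=cv2.cvtColor(g.astype(np.uint8),cv2.COLOR_BGR2HSV)[:,:,1].astype(float)
def fit(cols,r0,r1,z,ch,sg):
    P=[]
    for u in cols:
        d=sg*np.diff(ch[r0:r1,u]); i=np.argmax(d); 
        w=np.clip(d[max(i-2,0):i+3],0,None); v=r0+.5+(w*np.arange(max(i-2,0),max(i-2,0)+len(w))).sum()/w.sum()
        P.append(plane("w",u,v,z)[:2])
    P=np.array(P); l=cv2.fitLine(P.astype(np.float32),cv2.DIST_HUBER,0,1e-4,1e-4).ravel()
    return np.degrees(np.arctan(l[1]/l[0])).round(2), np.median(P,0).round(4)
print("upright",fit(range(264,368),211,224,.11,hsv,-1)); print("booktop",fit(range(265,395),222,240,.16,g.sum(2),1)); print("base",fit(range(274,358),120,137,.016,hsv,1))
```

```text
upright back top [ 0.4271 -0.2618  0.11  ] [ 0.5362 -0.2615  0.11  ] book top [ 0.4076 -0.2643  0.16  ] [ 0.5542 -0.2625  0.16  ] book low right [ 0.5552 -0.2639  0.    ] base [ 0.4273 -0.1735  0.016 ] [ 0.5357 -0.1732  0.016 ]
upright (np.float32(0.37), array([ 0.4819, -0.2617]))
booktop (np.float32(0.78), array([ 0.494 , -0.2626]))
base (np.float32(0.32), array([ 0.4814, -0.173 ]))
```

Flush within about 0.4°, about 1 mm off centre, standing. The gripper is clear, so I hand in.

```bash
python3 -c "
from plant import sign_off
print(sign_off())"
```

```text
the job is handed in; nothing more can be done
None
```

The brown wooden bookend is standing again, with its upright board against the end book and the gripper clear above it. I handed the job in at about 14.4 s.

**What I did:** With the fingers partly open, I pushed the top of the base board away from the books until the bookend rolled on its heel and dropped onto its base. I then pushed it along the shelf by the base's free edge, slightly diagonally, to bring it to mid-width. It met the end book with a contact force that I raised to about 14 N, and I backed off.

**Last checks (wrist camera):**
- **Centring:** the bookend's middle is at x ≈ 0.482 m and the book's at x ≈ 0.481 m, so they agree to about 1 mm.
- **Contact:** the upright's face is at y ≈ -0.262 m and the book's face at y ≈ -0.262 to -0.264 m, within the 2 mm calibration.
- **Angle:** the edge fits disagree slightly, with the upright at 0.4° and the book at 0.8°. That could mean a wedge of up to 1 mm, which I left.
- **Other things:** the cream jar measured where it was at the start. I did not re-measure the other bystanders, but the arm never went near them.

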